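Load the scrap sled under the shredder's guard flap

ROBOT

A 6-joint arm with a two-finger parallel gripper is mounted at the origin on the work surface. World frame = base frame: x ahead of the robot, y to its left, z up, the work surface at z = 0. Lengths are in m, angles in degrees, forces in N, time in s.
With the tool pointing down it reaches from about 0.3 to 0.75 m from the base axis. Payload 8.5 kg.
Tool frame: the origin (TCP) lies between the finger pads; the fingertips stand 14 mm ahead of it and the grasp point (between the pads) lies 5 mm behind it; x points along the fingers, z is the direction in which the jaws open and shut, and the axes are right-handed (so a half turn about x gives the same grasp; the last joint's range is limited). The gripper opens to 85 mm and grips with 20 to 120 N. Pads are 22 mm wide; open, the fingers measure 114 mm over their backs; the gripper's body (76 mm by 85 mm) begins 54 mm behind the grasp point. The pads swing forward as they close: fully open they stand 13 mm farther back than shut.
Start: joints at [-89.341, 21.807, 74.336, -0, 83.858, -12.336], TCP at [0.124, -0.536, 0.245] pointing down, gripper open.
Joint ranges: [-178.18, 178.18], [-50.72, 133.34], [12.68, 142.11], [-81.47, 261.47], [9.98, 163.14], [-165.26, 165.26]. Speed limits (degrees/s): [136.94, 136.94, 180, 180, 180, 180].

INTERFACE

Orientations are given as a 3x3 rotation matrix whose columns are the frame's x, y, z axes.
In Python, from rig import env gives the robot as it stands.
- The arm moves only by the shell command python3 -m jog 'ROWS' [FORCE]. ROWS is JSON, a list of rows, each a list of 5 numbers: the opening, from -1 (shut) to 1 (fully open), so that 0 is half open, then the shift along the tool's x, y, z in m, then the turn about the tool's x in rad. In form: [[claw, dx, dy, dz, yaw], ...]. A call has 1 to 20 rows; each row is the pose to reach, as a shift and turn from the pose commanded when the call began, along the tool's axes at that moment; what a row does not reach only later rows make up. A row lasts 1/10 s, in which the tool goes at most 50 mm and 8.59 degrees, less where a joint would pass 70% of its speed; a pose out of reach is approached as far as the arm can. A call with a gripper value outside its range is refused whole. The fingers move at their own pace and stop on an object; FORCE is the grip in N (left out, the last holds). Time passes only in rows, so rows that repeat a pose let the fingers close. It gives the time, the measured TCP pose, the force and the opening at its end, in the units of the state.
- env.observe(): the state, without advancing time (a new reading comes with each control period).
- env.get_image(name): name is "scene" or "top"; returns the picture (384x512x3 uint8, red, green, blue); there is no depth.
- env.camera_model(name): a dict with "fx", "fy", "cx", "cy" (pixels), "origin" and "orientation" of the camera in the world. Camera axes: x right, y up, looking along -z (the intrinsics and any distortion apply to the point x, -y, -z); pixel columns grow to the right and rows downward; lengths in m; the calibration is good to about 2 mm. A picture is of the moment at which its call begins. camera_model takes no time and is no camera call.
- env.close_job(): hands the job in, once; it reports no verdict.
The state is a dict: "time_s": time; "q": joint angles; "qvel": joint speeds; "joint_efforts": joint torques, N m; "position": TCP position; "tool_rot": TCP orientation; "ft_force": force on the tool from outside, world axes, zero at the start; "wrist_torque": the same for the moment, N m; "grip_width": finger opening in m.
Only numpy, scipy, OpenCV 4.12 (cv2) and the standard library are available. Lean on these libraries where they do the work, as an engineer would, in place of code of your own. Each camera call takes 0.05 s, during which the arm holds its last target.

TASK

Load the bench shredder: with one fingertip press the side paddle down to hold the spring-closed guard flap open, and while it is held open push the scrap sled with the other fingertip along its guides until it is fully home against the end stop. Then take the fingers away so that the flap shuts behind the white scrap block. The sled is only pushed, never lifted, and everything else on the bench stays where it is.

Things in the scene. Friction and masses are not known exactly. Their poses are not given: they have to be found in the camera images.
- shredder: Bench shredder, fixed. Origin on the table surface, in the middle of the feed mouth; x points into the machine along the feed channel (away from the robot), y left, z up. In this frame (mm): channel 54 wide inside, centred on y = 0, floor at z = 8; guide walls 6 thick, up to z = 20 in front of the mouth (x -225 to 0), z = 46 behind it. End plates and rollers, up to z = 72, behind x = 86.
- stop (a point): Middle of the face of the end stop that closes the channel, 75 mm behind the mouth, under the flap (hidden by it).
- axle (a point): On the flap's axle (r 4 mm), half-way along the paddle: at y = -42, z = 52, x = -157 mm in the shredder's frame. The axle runs along the shredder's x from -262 to +92 mm. Its front bearing block is at x -268 to -256, y -54 to -34, up to z = 58 mm.
- flap (a joint): Guard flap angle, rad: 0 shut, 0.9 at its open stop; a spring shuts it. Flap and side paddle are one rigid aluminium part on the axle. The flap is a cover plate over the channel behind the mouth (shredder x -4 to 80 mm), from the axle to y = +33 mm. The scrap block passes below its lip from 0.55 rad; 0.7 to 0.85 leaves good room. At 0.8 the flap stands up to z = 110 mm, behind the mouth only.
- lip (a point): Middle of the lower edge of the flap's front lip, 4 mm thick, 40 mm wide, hanging in the mouth to 20 mm above the table when shut: it bars the scrap block but passes over the sled's low plate.
- paddle (a point): On the top face of the side paddle, 45 mm from the axle, half-way along. Flat plate 185 mm long (shredder x -250 to -65), 4 thick, right (-y) of the axle, reaching 69 mm from it, rubber strip. Its top plane passes through the axle's centre, sloping up outward 0.35 rad when shut, 0.35 minus flap angle otherwise. Holding it at 0.8 takes about 6 N 40 mm from the axle; a fingertip can slide along it.
- sled: Scrap sled, loose in the channel, about 0.3 kg: steel plate 150 x 48 x 8 mm, origin at the centre of its underside, x forward (into the machine). White plastic scrap block on its front, sled x 15 to 75 mm, 46 wide, top 25 above the underside. Upright push plate at its back, x -75 to -67, 48 wide, top 56 above the underside. Fully home its origin is at shredder x = 0; it starts 85 to 125 mm short.
- push_plate (a point): Middle of the rear face of the sled's push plate, the face to push on: 40 mm above the sled's underside (48 mm above the table), on the sled's centre line.
- wrench: bystander: steel open-end wrench, 130 mm, lying left of the channel
- collar: bystander: steel shaft collar, 42 mm across, 22 high, left of the channel
- tin: bystander: open tin can, 84 mm across, 110 high, well left of the channel
- offcut: bystander: white stepped plastic offcut, 55 x 40 x 35 mm, left of the channel near the mouth
- bolt: bystander: bolt standing on its head, 45 mm high, right of the paddle
- driver: bystander: screwdriver, 160 mm, lying right of the mouth
- bowl: bystander: steel bowl, 140 mm across, 60 high, right of the paddle
Mind the look-alikes: they are no part of the job. What is shaped like the sled but blue is not meant.

How it is judged (in metres and radians):
On the way, in this order (a step that is already met when the one before it is completed fails the run):
1. a fingertip holds the guard flap open while the scrap block is still outside the mouth (value of joint flap above 0.5 rad and x of sled in the frame of shredder below -0.06 m and contact force between the fingers and flap above 0.5 N), for 0.2 s.
2. the sled is home while a fingertip still holds the flap open (value of joint flap above 0.4 rad and x of sled in the frame of shredder above -0.006 m and contact force between the fingers and flap above 0.5 N), for 0.1 s.
At the end, for the whole second after the job is handed in: the sled lies flat in its channel within 6 mm of the end stop, at rest, and the guard flap is shut (under 0.05 rad) behind the scrap block (x of sled in the frame of shredder above -0.006 m and z of sled in the frame of shredder below 0.011 m and value of joint flap below 0.05 rad and linear speed of sled below 0.01 m/s); the robot touches nothing.
It fails at once if the sled is lifted or tipped (z of sled in the frame of shredder above 0.016 m or angle between sled's own z axis and vertical above 0.15 rad).
It fails at once if another thing on the bench is disturbed (moved more than 15 mm) (distance of any of wrench, collar, tin, offcut, bolt, driver, bowl from where it was at the start of the episode above 0.015 m).
It also fails if it takes over 45 s, if anything falls off the work surface, if the arm or the gripper's body presses on something with over 40 N, if the wrist force passes 120 N, or if a joint passes its speed limit or range.

## Working session

There is one attempt and no reset: what is moved stays moved. The work goes in short steps, Python scripts to look and compute and a shell command to move; the robot and the scene stay as the last step left them, time stands still between calls to the robot, and variables do not carry over. Pictures are saved under pics/ and viewed, and the job is handed in when it is done.

```bash
ls; mkdir -p pics; python3 - <<'E'
from rig import env
import cv2
for n in("scene","top"):
    im=env.get_image(n); cv2.imwrite(f"pics/{n}0.png",im[:,:,::-1])
    print(env.camera_model(n))
o=env.observe();print(o)
E
```

```text
pics
{'fx': 468.07576313760234, 'fy': 468.07576313760234, 'cx': 249.33169440011702, 'cy': 191.5896004817988, 'origin': array([ 1.08759189, -0.3051769 ,  0.92204721]), 'orientation': array([[ 0.46277159, -0.71205812,  0.52803001],
       [ 0.88644846,  0.36688044, -0.28214868],
       [ 0.00718237,  0.59864178,  0.80098466]])}
{'fx': 403.87260674678805, 'fy': 403.87260674678805, 'cx': 251.2792352677998, 'cy': 198.22157449538028, 'origin': array([ 0.43385137, -0.01131916,  1.20078255]), 'orientation': array([[-1.00679004e-02,  9.95553786e-01, -9.36552034e-02],
       [-9.99948428e-01, -1.01485657e-02, -3.85049040e-04],
       [-1.33380302e-03,  9.36464968e-02,  9.95604618e-01]])}
{'time_s': 0.1, 'q': array([-8.93413830e+01,  2.18379868e+01,  7.43776233e+01,  1.45351909e-03,
        8.38594444e+01, -1.23357049e+01]), 'qvel': array([-0.01879737, -0.04894543, -0.15528726, -0.05052132, -0.07144471,
       -0.02928099]), 'joint_efforts': array([ 3.57117009e-03, -4.49217904e+01, -2.31656367e+01, -1.97026675e-04,
        3.68743538e-03, -1.07660125e-05]), 'position': array([ 0.12367176, -0.53567308,  0.24478189]), 'tool_rot': array([[ 1.01639041e-05,  9.74392965e-01,  2.24851838e-01],
       [ 1.31015172e-03,  2.24851632e-01, -9.74392132e-01],
       [-9.99999142e-01,  3.04493651e-04, -1.27431725e-03]]), 'ft_force': array([-0.02744585,  0.6398936 , -0.64846451]), 'wrist_torque': array([ 0.01555209,  0.01167921, -0.00747315]), 'grip_width': 0.08547162952458953}
```

View pics/scene0.png

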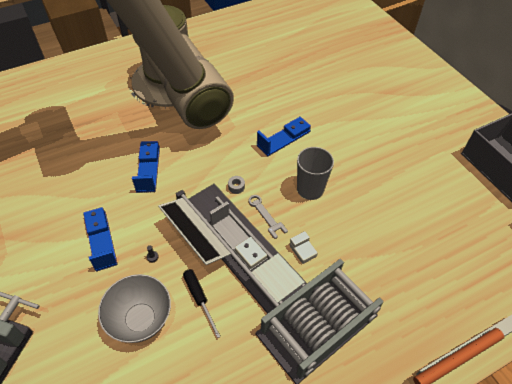

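View pics/top0.png

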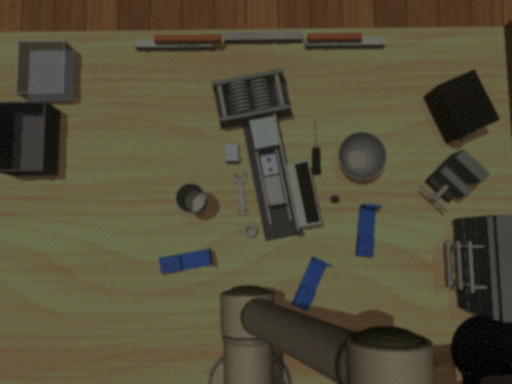

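```bash
python3 - <<'E'
import cv2
a=cv2.imread("pics/top0.png")[60:250,200:340]; cv2.imwrite("pics/topz.png",cv2.resize(a,None,fx=4,fy=4,interpolation=cv2.INTER_CUBIC)[:,:])
a=cv2.imread("pics/top0.png")[100:245,205:345]; a=cv2.convertScaleAbs(a,alpha=1.6);cv2.imwrite("pics/topz.png",cv2.resize(a,None,fx=4,fy=4,interpolation=cv2.INTER_CUBIC))
a=cv2.imread("pics/scene0.png")[175:325,150:350]; cv2.imwrite("pics/scenez.png",cv2.resize(a,None,fx=4,fy=4,interpolation=cv2.INTER_CUBIC))
E
```

```text
(no output)
```

View pics/topz.png

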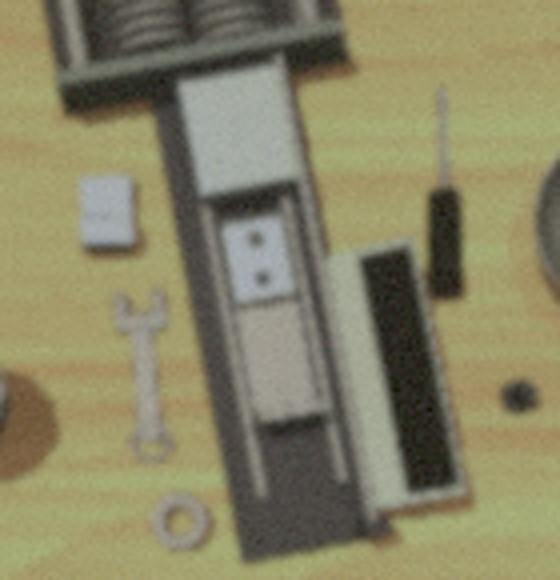

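View pics/scenez.png

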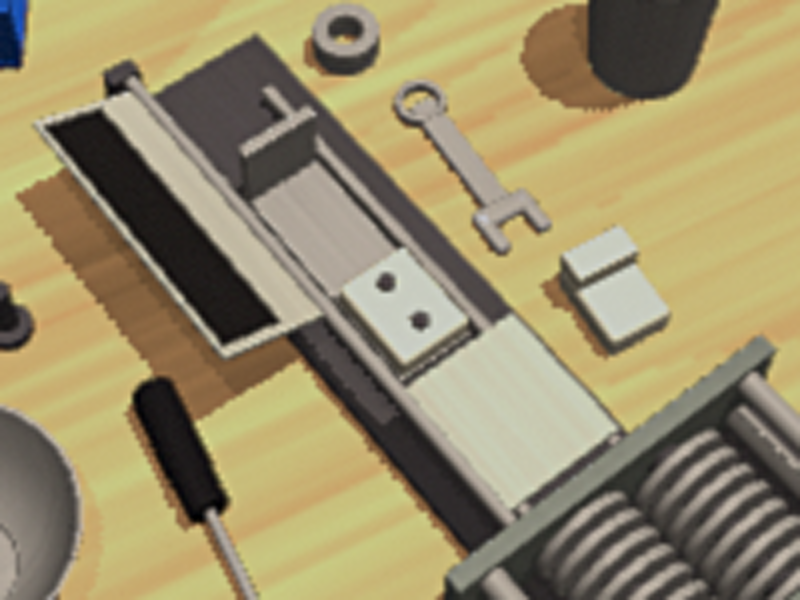

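```bash
cat > h.py <<'E'
import numpy as np
from rig import env
def ray(n,uv):
    c=env.camera_model(n); d=np.array([(uv[0]-c['cx'])/c['fx'],-(uv[1]-c['cy'])/c['fy'],-1.])
    return np.array(c['origin']),c['orientation']@d
def plane(n,uv,z):
    o,d=ray(n,uv); return o+d*(z-o[2])/d[2]
def tri(a,b):
    o1,d1=ray('scene',a);o2,d2=ray('top',b)
    t=np.linalg.lstsq(np.stack([d1,-d2],1),o2-o1,rcond=None)[0]
    p,q=o1+t[0]*d1,o2+t[1]*d2
    return (p+q)/2,np.linalg.norm(p-q)
def S(u,v): return (150+u/4-.375,175+v/4-.375)
def T(u,v): return (205+u/4-.375,100+v/4-.375)
E
python3 - <<'E'
from h import *
np.set_printoptions(precision=4,suppress=True)
L=[ # shredder xy, z, cam, px
(-250,-106.8,.0757,'scene',S(38,123)),(-65,-106.8,.0757,'scene',S(225,357)),
(-250,-106.8,.0757,'top',T(467,495)),(-65,-106.8,.0757,'top',T(411,240)),
(-225,30,.020,'top',T(262,497)),(-225,-30,.020,'top',T(342,482)),
(-225,30,.020,'scene',S(270,92)),
(-262,-44,.058,'scene',S(122,72)),
]
P=[];Q=[]
for x,y,z,n,uv in L:
    P.append([x/1e3,y/1e3]);Q.append(plane(n,uv,z)[:2])
P=np.array(P);Q=np.array(Q)
def fit(P,Q):
    pc,qc=P.mean(0),Q.mean(0);A=P-pc;B=Q-qc
    th=np.arctan2((A[:,0]*B[:,1]-A[:,1]*B[:,0]).sum(),(A*B).sum())
    R=np.array([[np.cos(th),-np.sin(th)],[np.sin(th),np.cos(th)]]);t=qc-R@pc
    return th,R,t,Q-(P@R.T+t)
for s in (slice(None),[0,1],[2,3],):
    th,R,t,r=fit(P[s],Q[s]);print(np.degrees(th),t);print(r*1e3)
print(tri(S(38,123),T(467,495)),tri(S(225,357),T(411,240)))
th,R,t,r=fit(P,Q)
print('in shredder frame:')
for n,z,pts in (('top',.033,[T(222,220),T(283,212),T(237,305),T(297,297)]),('scene',.033,[S(343,290),S(405,250),S(470,312),S(402,373)]),('scene',.064,[S(240,150),S(313,108)]),('top',.064,[T(252,425),T(327,410)])):
    for p in pts: print(n,z,R.T@(plane(n,p,z)[:2]-t)*1e3)
E
```

```text
10.101141119736779 [ 0.6967 -0.0542]
[[ 2.858   1.7518]
 [-0.28    1.1113]
 [-1.8923 -1.9194]
 [-3.9635  0.4143]
 [-0.7941 -0.9859]
 [-0.971  -0.4929]
 [ 3.7619  0.207 ]
 [ 1.281  -0.0863]]
10.075852342420374 [ 0.6981 -0.0528]
[[ 1.5762  0.2801]
 [-1.5762 -0.2801]]
10.932464592430584 [ 0.6919 -0.053 ]
[[ 0.7906  0.1527]
 [-0.7906 -0.1527]]
(array([ 0.4684, -0.2033,  0.0722]), np.float64(0.0050882048575857566)) (array([ 0.6487, -0.1699,  0.0717]), np.float64(0.0020851011388244582))
in shredder frame:
top 0.033 [-21.6139  20.1904]
top 0.033 [-24.0681 -24.9079]
top 0.033 [-85.4793  21.2239]
top 0.033 [-87.8125 -22.9316]
scene 0.033 [-80.2183 -20.9526]
scene 0.033 [-79.738   21.3829]
scene 0.033 [-27.5791  25.3925]
scene 0.033 [-20.9113 -26.2227]
scene 0.064 [-171.5001  -23.4465]
scene 0.064 [-170.0685   25.4912]
top 0.064 [-175.794    28.6901]
top 0.064 [-175.1832  -25.3507]
```

```bash
python3 -m jog '[[1,-0.03,0,0,0],[0.65,-0.06,0.02,-0.013,0.01],[0.65,-0.06,0.05,-0.033,0.02],[0.65,-0.06,0.085,-0.056,0.03],[0.65,-0.06,0.12,-0.079,0.04],[0.65,-0.06,0.155,-0.102,0.05],[0.65,-0.06,0.19,-0.126,0.05],[0.65,-0.06,0.225,-0.149,0.05],[0.65,-0.06,0.26,-0.172,0.05],[0.65,-0.06,0.295,-0.195,0.05],[0.65,-0.06,0.33,-0.218,0.05],[0.65,-0.05,0.365,-0.241,0.05],[0.65,-0.04,0.4,-0.264,0.05],[0.65,-0.02,0.43,-0.284,0.05],[0.65,0,0.45,-0.298,0.05],[0.65,0.02,0.462,-0.306,0.05],[0.65,0.04,0.467,-0.309,0.05],[0.65,0.045,0.467,-0.309,0.05],[0.65,0.045,0.467,-0.309,0.05]]'
python3 - <<'E'
from h import *
import cv2
im=env.get_image('scene');cv2.imwrite('pics/s1.png',cv2.resize(im[120:320,100:370,::-1],None,fx=2.9,fy=2.9,interpolation=cv2.INTER_CUBIC))
im=env.get_image('top');cv2.imwrite('pics/t1.png',im[:,:,::-1])
th=np.radians(10.1);R=np.array([[np.cos(th),-np.sin(th)],[np.sin(th),np.cos(th)]]);t=[.6967,-.0542]
o=env.observe();print(o['time_s'],o['position'],R.T@(o['position'][:2]-t),o['grip_width'],o['ft_force'],o['tool_rot'],o['q'])
E
```

```text
time_s: 2.0
position: [0.5089, -0.1299, 0.1999]
tool_rot: [[-0.002, 0.984, 0.176], [0.001, 0.176, -0.984], [-1.0, -0.001, -0.001]]
ft_force: [0.6, 0.6, -0.2]
grip_width: 0.0701
2.1 [ 0.50930686 -0.13035287  0.20121104] [-0.19784383 -0.04211023] 0.07037768392137758 [ 0.40426282 -0.05789873  0.52668924] [[ 1.11173784e-03  9.84515234e-01  1.75295518e-01]
 [-6.41124108e-04  1.75296292e-01 -9.84515515e-01]
 [-9.99999176e-01  9.82136971e-04  8.26079972e-04]] [-2.72693297e+01  2.14988862e+01  8.25580889e+01 -3.57467489e-03
  7.58695759e+01  5.26356582e+01]
```

View pics/s1.png

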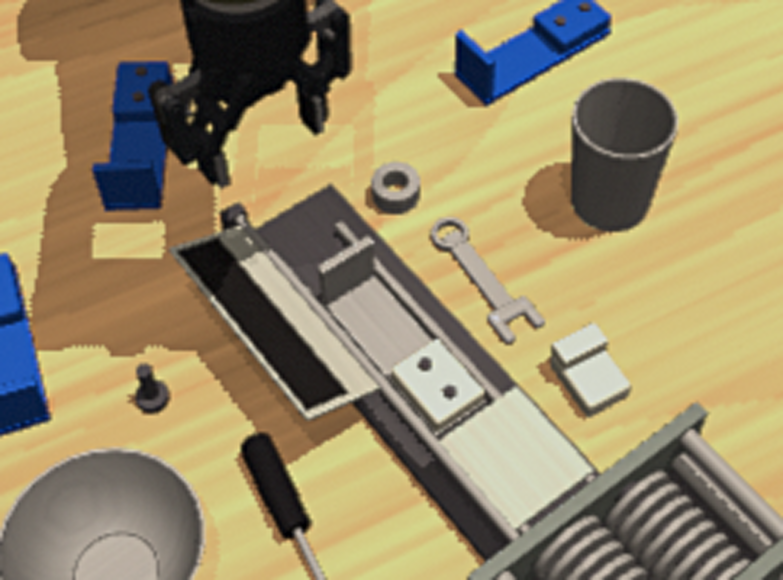

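View pics/t1.png

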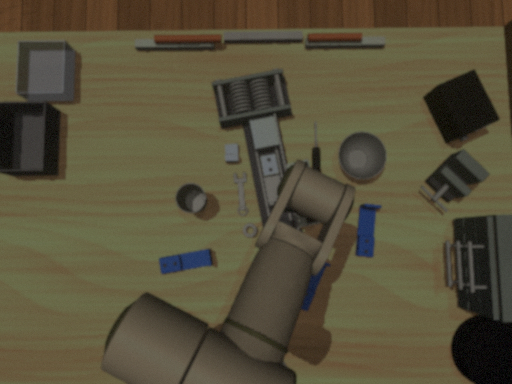

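```bash
python3 - <<'E'
from h import *
th=np.radians(10.1);R=np.array([[np.cos(th),-np.sin(th)],[np.sin(th),np.cos(th)]]);t=[.6967,-.0542]
for p in((222,185),(318,130)):
    uv=(100+p[0]/2.9,120+p[1]/2.9)
    for z in (.18,.19,.2): print(z,R.T@(plane('scene',uv,z)[:2]-t)*1e3)
E
```

```text
0.18 [-198.74565345  -76.39034924]
0.19 [-191.47432419  -79.61449226]
0.2 [-184.20299493  -82.83863528]
0.18 [-199.31481145    4.50875192]
0.19 [-192.03581209    0.19439389]
0.2 [-184.75681272   -4.11996415]
```

```bash
python3 -m jog '[[0.65,0.03,0,0,0],[0.65,0.06,0,0,0],[0.65,0.09,0,0,0],[0.65,0.1,0,0,0],[0.65,0.1,0,0,0],[0.65,0.1,0,0,0]]'; python3 -m jog '[[0.65,0.01,0,0,0],[0.65,0.02,0,0,0],[0.65,0.03,0,0,0],[0.65,0.03,0,0,0],[0.65,0.03,0,0,0]]'
python3 - <<'E'
from h import *
import cv2
im=env.get_image('scene');cv2.imwrite('pics/s2.png',cv2.resize(im[120:320,100:370,::-1],None,fx=2.9,fy=2.9,interpolation=cv2.INTER_CUBIC))
o=env.observe();print(o['time_s'],o['position'],o['grip_width'],o['ft_force'])
E
```

```text
time_s: 2.7
position: [0.51, -0.1304, 0.1019]
tool_rot: [[0.002, 0.984, 0.176], [-0.001, 0.176, -0.984], [-1.0, 0.002, 0.002]]
ft_force: [0.7, -0.1, -0.5]
grip_width: 0.0706
time_s: 3.2
position: [0.509, -0.1295, 0.0701]
tool_rot: [[-0.001, 0.984, 0.176], [0.001, 0.176, -0.984], [-1.0, -0.001, -0.001]]
ft_force: [-1.9, 2.8, 2.2]
grip_width: 0.0702
3.25 [ 0.50901186 -0.1294676   0.07032705] 0.07039383487700665 [-1.10422686  2.8256379   2.22901136]
```

View pics/s2.png

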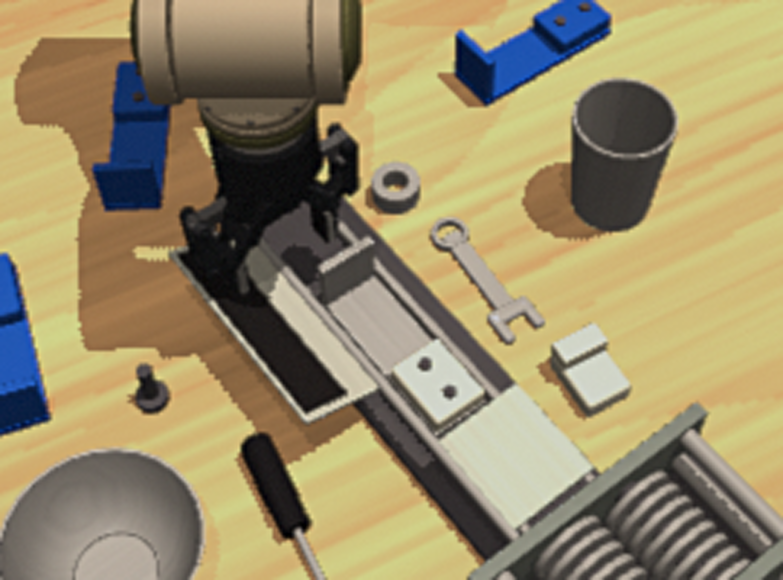

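```bash
python3 -m jog '[[0.65,0.008,0,0,0],[0.65,0.015,0,0,0],[0.65,0.02,0,0,0],[0.65,0.02,0,0,0]]'
python3 - <<'E'
from h import *
import cv2
im=env.get_image('scene');cv2.imwrite('pics/s3.png',cv2.resize(im[160:310,140:340,::-1],None,fx=4,fy=4,interpolation=cv2.INTER_CUBIC))
o=env.observe();print(o['time_s'],o['position'],o['grip_width'],o['ft_force'])
E
```

```text
time_s: 3.65
position: [0.5096, -0.1298, 0.0498]
tool_rot: [[0.001, 0.984, 0.176], [0.0, 0.176, -0.984], [-1.0, 0.001, -0.0]]
ft_force: [1.7, -0.6, 5.1]
grip_width: 0.0706
3.7 [ 0.50959929 -0.12986372  0.05016713] 0.070564675897768 [ 0.5567279  -0.39992491  5.80336958]
```

View pics/s3.png

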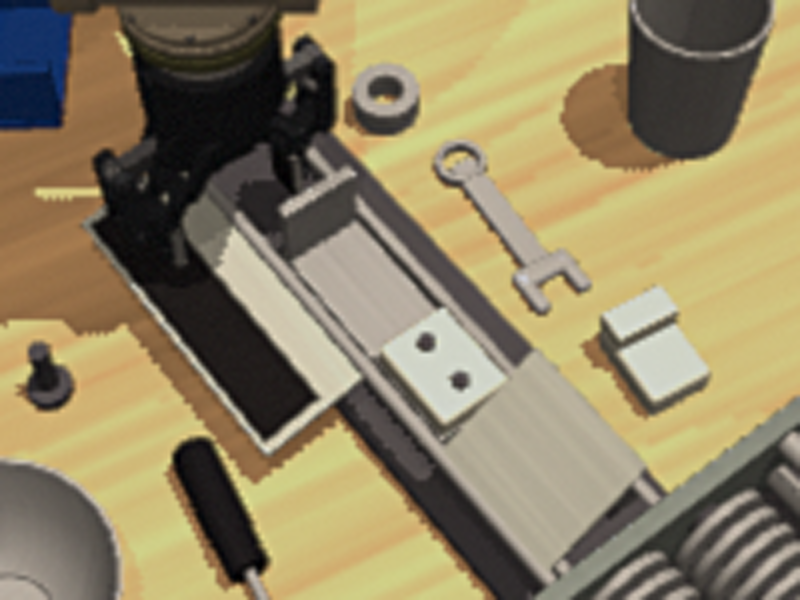

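```bash
cat >> h.py <<'E'
th=np.radians(10.1);R=np.array([[np.cos(th),-np.sin(th)],[np.sin(th),np.cos(th)]]);t=np.array([.6967,-.0542])
def ang(uv,x=-.065,n='scene'):
    # paddle outer corner at shredder x, intersect ray with that vertical plane
    o,d=ray(n,uv); O=R.T@(o[:2]-t);D=R.T@d[:2]; s=(x-O[0])/D[0]
    y=O[1]+s*D[1];z=o[2]+s*d[2]
    return y,z,0.35-np.arctan2(z-.052,-.042-y),np.hypot(z-.052,y+.042)
E
python3 - <<'E'
from h import *
print(ang(S(225,357)),ang((206.6,272.6)))
E
```

```text
(np.float64(-0.10568930049090203), np.float64(0.07581052487031215), np.float64(-0.007765925706784249), np.float64(0.06799461810776031)) (np.float64(-0.10686485635605009), np.float64(0.03886487270215677), np.float64(0.5497981556918912), np.float64(0.06618142608936102))
```

```bash
python3 -m jog '[[0.65,0.005,0,0,0],[0.65,0.009,0,0,0],[0.65,0.009,0,0,0],[0.65,0.009,0,0,0]]'
python3 - <<'E'
from h import *
import cv2
im=env.get_image('scene');cv2.imwrite('pics/s4.png',cv2.resize(im[160:310,140:340,::-1],None,fx=4,fy=4,interpolation=cv2.INTER_CUBIC))
o=env.observe();print(o['time_s'],o['position'],R.T@(o['position'][:2]-t),o['grip_width'],o['ft_force'])
E
```

```text
time_s: 4.1
position: [0.5094, -0.1298, 0.0415]
tool_rot: [[0.0, 0.984, 0.176], [-0.0, 0.176, -0.984], [-1.0, 0.0, 0.0]]
ft_force: [0.5, -0.1, 6.4]
grip_width: 0.0703
4.15 [ 0.50937465 -0.12985513  0.04153571] [-0.19768979 -0.04163209] 0.07071990110405818 [ 0.46352726 -0.16007367  6.32991115]
```

View pics/s4.png

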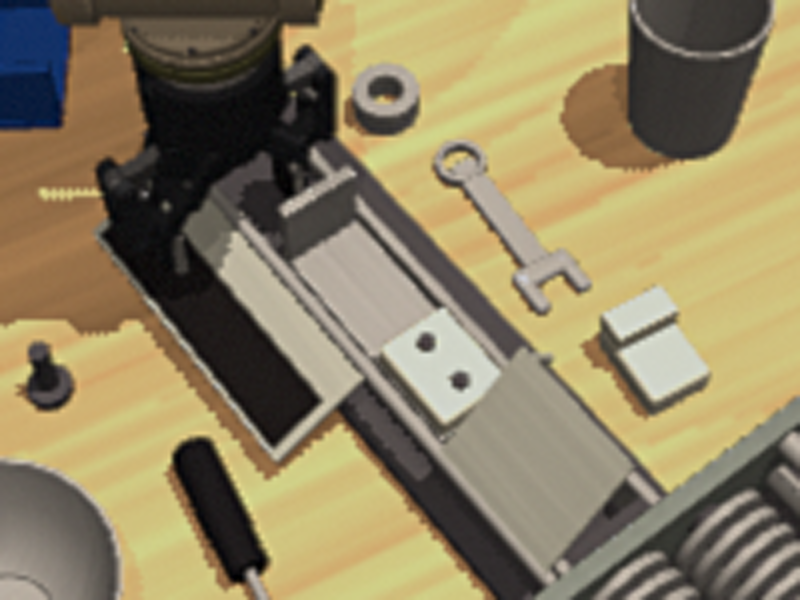

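```bash
python3 - <<'E'
from h import *
print(ang((209.6,275.1)))
E
python3 -m jog '[[0.65,0,0.005,0,0],[0.65,0,0.011,0,0],[0.65,0,0.018,0,0],[0.65,0,0.025,0,0],[0.65,0,0.033,0,0],[0.65,0,0.041,0,0],[0.65,0,0.049,0,0],[0.65,0,0.056,0,0],[0.65,0,0.06,0,0],[0.65,0,0.06,0,0]]'
python3 - <<'E'
from h import *
import cv2
im=env.get_image('scene');cv2.imwrite('pics/s5.png',cv2.resize(im[160:310,140:340,::-1],None,fx=4,fy=4,interpolation=cv2.INTER_CUBIC))
o=env.observe();print(o['time_s'],o['position'],R.T@(o['position'][:2]-t),o['grip_width'],R.T@o['ft_force'][:2])
E
```

```text
(np.float64(-0.1006666467219767), np.float64(0.019921592942561572), np.float64(0.8503763150599716), np.float64(0.06686403844327633))
time_s: 5.15
position: [0.5679, -0.1196, 0.0412]
tool_rot: [[-0.002, 0.984, 0.176], [-0.001, 0.176, -0.984], [-1.0, -0.002, 0.0]]
ft_force: [-2.0, -2.7, 4.9]
grip_width: 0.0705
5.2 [ 0.56790062 -0.11959297  0.04127168] [-0.13827115 -0.04179247] 0.07045156283036362 [-2.63503898 -2.16375983]
```

View pics/s5.png

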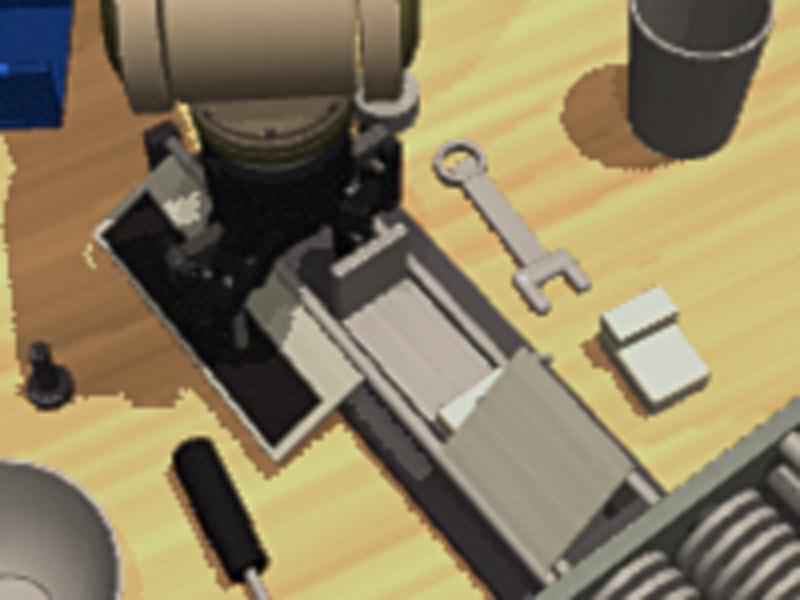

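```bash

python3 -m jog '[[0.65,0,0.006,0,0],[0.65,0,0.013,0,0],[0.65,0,0.021,0,0],[0.65,0,0.029,0,0],[0.65,0,0.036,0,0],[0.65,0,0.041,0,0],[0.65,0,0.044,0,0],[0.65,0,0.044,0,0]]'
python3 - <<'E'
from h import *
import cv2
im=env.get_image('scene');cv2.imwrite('pics/s6.png',cv2.resize(im[160:310,140:340,::-1],None,fx=4,fy=4,interpolation=cv2.INTER_CUBIC))
o=env.observe();print(o['time_s'],o['position'],R.T@(o['position'][:2]-t),o['grip_width'],R.T@o['ft_force'][:2])
E
```

```text
time_s: 6.0
position: [0.6111, -0.112, 0.0413]
tool_rot: [[-0.002, 0.984, 0.176], [-0.001, 0.176, -0.984], [-1.0, -0.002, 0.0]]
ft_force: [-3.0, -3.4, 5.3]
grip_width: 0.0705
6.05 [ 0.61107726 -0.11194781  0.04126532] [-0.0944229  -0.04183752] 0.07042007974810449 [-3.4478864  -2.39205186]
```

View pics/s6.png

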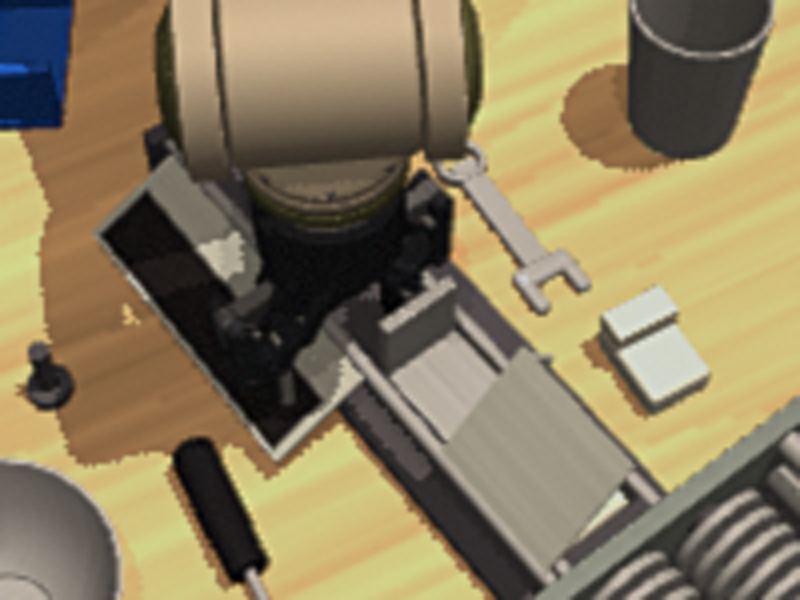

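```bash

python3 -m jog '[[0.65,0,0.002,0,0],[0.65,0,0.004,0,0],[0.65,0,0.006,0,0],[0.65,0,0.006,0,0]]'
python3 -m jog '[[0.65,0,0.001,0,0],[0.65,0,0.002,0,0],[0.65,0,0.002,0,0]]'
```

```text
time_s: 6.45
position: [0.616, -0.111, 0.0412]
tool_rot: [[-0.004, 0.984, 0.176], [-0.001, 0.176, -0.984], [-1.0, -0.004, -0.0]]
ft_force: [-7.6, -3.9, 7.6]
grip_width: 0.07
time_s: 6.75
position: [0.6162, -0.1109, 0.0411]
tool_rot: [[-0.009, 0.984, 0.177], [-0.001, 0.177, -0.984], [-1.0, -0.009, -0.001]]
ft_force: [-17.6, -6.4, 13.4]
grip_width: 0.0701
```

```bash
python3 - <<'E'
from h import *
import cv2
im=env.get_image('scene');cv2.imwrite('pics/s7.png',cv2.resize(im[160:310,140:340,::-1],None,fx=4,fy=4,interpolation=cv2.INTER_CUBIC))
o=env.observe();print(o['time_s'],o['position'],R.T@(o['position'][:2]-t),o['grip_width'],R.T@o['ft_force'][:2],o['ft_force'][2])
E
```

```text
6.8 [ 0.61615731 -0.11090025  0.04115341] [-0.08923787 -0.04169707] 0.07051776492629112 [-18.50680026  -3.98512583] 11.742307054688256
```

View pics/s7.png

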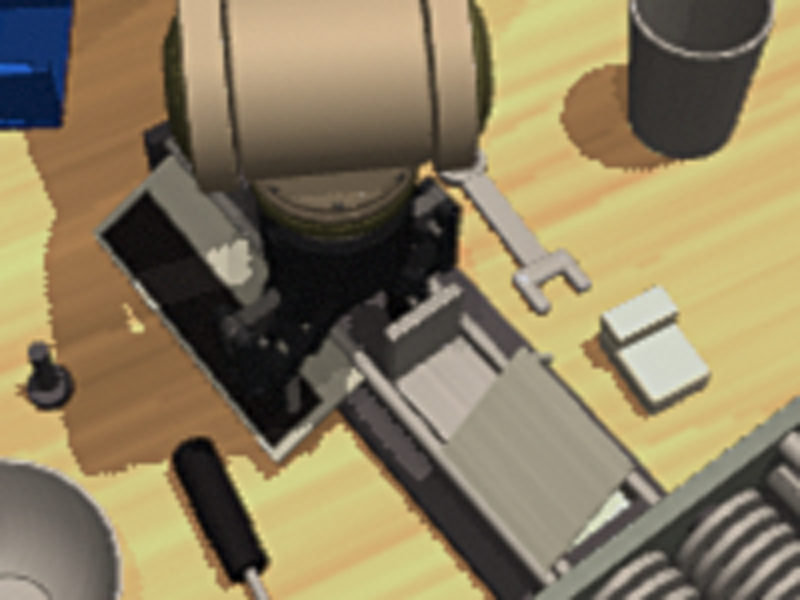

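```bash
python3 - <<'E'
from h import *
for a in ((281,208),(355,172),(387,332),(463,290)):
    print(R.T@(plane('scene',(140+a[0]/4-.375,160+a[1]/4-.375),.064)[:2]-t)*1e3)
E
```

```text
[-172.23929085  -22.24940061]
[-167.12867891   24.74926416]
[-72.98690929 -23.03670425]
[-69.05806748  24.97354351]
```

```bash

python3 -m jog '[[0.65,0,0.001,0,0],[0.65,0,0.0015,0,0],[0.65,0,0.0015,0,0]]'
```

```text
time_s: 7.1
position: [0.6162, -0.1109, 0.0411]
tool_rot: [[-0.012, 0.984, 0.177], [-0.001, 0.177, -0.984], [-1.0, -0.012, -0.001]]
ft_force: [-23.8, -9.0, 16.4]
grip_width: 0.0702
```

```bash

python3 -m jog '[[0.65,0,-0.003,0,0],[0.65,0,-0.007,0,0],[0.65,0,-0.013,0,0],[0.65,0,-0.02,0,0],[0.65,0,-0.027,0,0],[0.65,0,-0.03,0,0],[0.65,0,-0.03,0,0]]'
python3 -m jog '[[0.65,-0.005,0,0,0],[0.65,-0.01,0,0,0],[0.65,-0.015,0,0,0],[0.65,-0.02,0,0,0],[0.65,-0.025,0,0,0],[0.65,-0.03,0,0,0],[0.65,-0.035,0,0,0],[0.65,-0.045,0,0,0],[0.65,-0.065,0,0,0],[0.65,-0.1,0,0,0],[0.65,-0.14,0,0,0],[0.65,-0.18,-0.03,0,0],[0.65,-0.2,-0.07,0,0],[0.65,-0.2,-0.11,0,0],[0.65,-0.2,-0.13,0,0],[0.65,-0.2,-0.13,0,0]]'
python3 - <<'E'
from h import *
import cv2
im=env.get_image('scene');cv2.imwrite('pics/s8.png',cv2.resize(im[160:310,140:340,::-1],None,fx=4,fy=4,interpolation=cv2.INTER_CUBIC))
cv2.imwrite('pics/s8f.png',im[:,:,::-1])
o=env.observe();print(o['time_s'],o['position'],o['ft_force'])
E
```

```text
time_s: 7.8
position: [0.591, -0.1153, 0.0414]
tool_rot: [[-0.0, 0.984, 0.176], [-0.0, 0.176, -0.984], [-1.0, -0.0, 0.0]]
ft_force: [1.4, -1.9, 4.0]
grip_width: 0.0702
time_s: 9.4
position: [0.4616, -0.1381, 0.2423]
tool_rot: [[0.0, 0.985, 0.174], [-0.0, 0.174, -0.985], [-1.0, 0.0, 0.0]]
ft_force: [0.6, -0.9, 0.1]
grip_width: 0.0703
9.45 [ 0.46305802 -0.13813523  0.24213062] [-0.55705739  0.08423644 -0.28739434]
```

View pics/s8.png

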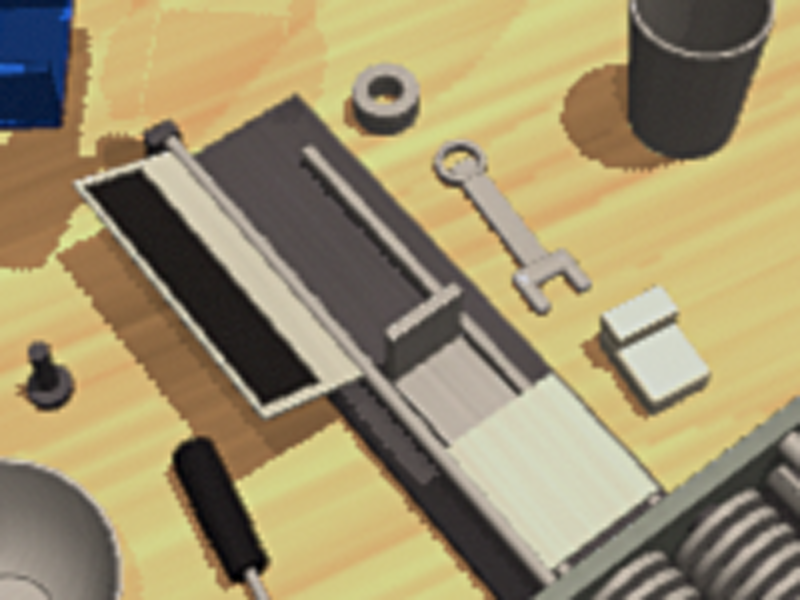

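View pics/s8f.png

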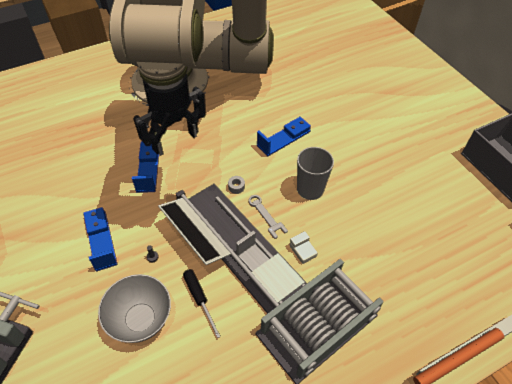

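```bash
python3 -c "
from rig import env
print(env.close_job())"
```

```text
the job is handed in; nothing more can be done
None
```

The shredder is loaded and the job is handed in after about 9.5 s of robot time. `close_job` gives no verdict, so success is judged only from my own checks.

**What I did:** I opened the fingers to 70 mm so they straddled the axle. One fingertip pressed the paddle down, holding the flap at about 0.8 rad (0.85 rad by image, with about 6 N on the tool). The other fingertip pushed the sled about 98 mm. It then stopped hard: the force rose from 3 N to 24 N with no further movement. I backed off 30 mm, lifted slowly and moved clear.

**Last checks:**
- **Flap:** the paddle corner is back at its starting pixel, so the flap is shut. The block is out of sight under the flap.
- **Sled:** it stayed where the push left it. It lies flat in the pictures.
- **Bystanders:** none looks moved in the last picture. I did not measure them.
- **Robot:** it is clear of everything, and the wrist force is near zero.

**One disagreement:** my image fit put the sled 3 to 4 mm short of home. The calibration and fit residuals are about the same size, and that is still inside the 6 mm limit. I went by the hard stop.

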